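# Switch on the bench scale, set it to millilitres and tare the jug

### The job

Get the bench scale ready to measure into the jug that stands on it, by pressing only and picking nothing up: first press the far end of the wide power rocker until it is fully over to on, then press the far end of the narrow unit rocker beside it until it is fully over to millilitres, and last press the long tare key right down and let it spring back up. Leave the two small square keys alone, keep off the jug and the weighing pan so that the tare is true, and do not disturb the other things on the counter.

Things in the scene. Friction and masses are not known exactly. Their poses are not given: they have to be found in the camera images.
- scale: White bench scale, fixed, 300 (x) x 260 mm (y). Origin on the counter under its centre; -x side faces the robot, y to the left. Its front 105 mm are a console rising away from the robot: surface 30 mm high at x = -0.150, 55 mm at x = -0.045 (slope 0.234 rad). Its controls lie in one row at x = -0.1125, left to right: wide rocker, narrow rocker, two square keys, long key. Display behind the row.
- pan: Square-cornered steel weighing pan of the scale, 190 mm (x) x 236 mm (y) x 6 mm, its top 72 mm above the counter, covering x = -0.040 to 0.150 of the scale; fixed; origin under its middle, 8 mm below its top. Nothing but the jug may press on it.
- power_rocker (a joint): Power switch, the wide rocker at the left end of the row: 24 mm wide and 30 mm long up the slope, a V-shaped dark see-saw hinged across its middle at scale y = +0.100. Joint in rad: 0 = near half down (off), 0.42 = far half down (on). A stiff hinge holds it wherever it is left, without spring-back; pressing the far half takes 2 to 4 N up to its stop.
- power_far (a point): Point on top of the power rocker's far half (the half away from the robot), on its centre line, 10 mm from the hinge; moves with it. At 0 it is 10 mm proud of the console, square to it; at 0.42 it is 5.5 mm proud and 3 mm further up the slope. The far end is 5 mm beyond. The bezel round it is 2.5 mm proud. Press on the far half or overhanging its far end, as the near half rises.
- unit_rocker (a joint): Unit switch, the narrow rocker to the right of the power rocker: 12 mm wide and 30 mm long up the slope, a V-shaped dark see-saw hinged across its middle at scale y = +0.050. Joint in rad: 0 = near half down (grams), 0.42 = far half down (millilitres). A stiff hinge holds it wherever it is left, without spring-back; pressing the far half takes 2 to 4 N up to its stop.
- unit_far (a point): Point on top of the unit rocker's far half (the half away from the robot), on its centre line, 10 mm from the hinge; moves with it. At 0 it is 10 mm proud of the console, square to it; at 0.42 it is 5.5 mm proud and 3 mm further up the slope. The far end is 5 mm beyond. The bezel round it is 2.5 mm proud. Press on the far half or overhanging its far end, as the near half rises.
- tare_key (a joint): Tare key, the long grey bar key at the right end of the row (scale y = -0.090), 42 mm (across) x 18 mm (up the slope). Joint value in m: 0 = up, 0.005 = fully down, square to the console; springs back (1.4 N to start, 4.5 N at the bottom).
- tare_top (a point): Centre of the top face of the tare key, 9 mm proud of the console when up.
- light_key (a joint): Square grey key, 14 x 14 mm, the left one of the two in the middle of the row, scale y = +0.003 (display light). Joint value in m, 0 = up, 0.005 = fully down; springs back (1.4 N to start, 4.5 N at the bottom). To be left alone.
- light_top (a point): Centre of the top face of the left square key, 9 mm proud of the console when up.
- hold_key (a joint): Square grey key, 14 x 14 mm, the right one of the two in the middle of the row, scale y = -0.036 (hold). Joint value in m, 0 = up, 0.005 = fully down; springs back (1.4 N to start, 4.5 N at the bottom). To be left alone.
- hold_top (a point): Centre of the top face of the right square key, 9 mm proud of the console when up.
- jug: Clear plastic measuring jug standing on the pan, rim radius 48 mm, 130 mm high (rim 202 mm above the counter); loose, 0.1 to 0.2 kg; origin under its centre. Its handle reaches 81 mm from the axis along its own +y, to the back or left, not over the console. Its wall stays 110 mm or more behind the row of controls. Leave it alone.
- tin: Closed round metal tin, radius 39 mm, 77 mm high, loose; origin under its centre. Leave it alone.
- saucer: White ceramic saucer, radius 70 mm, 20 mm high, loose; origin under its centre. Leave it alone.
- ramekin: Small white ceramic bowl, rim radius 42 mm, 45 mm high, loose; origin under its centre. Leave it alone.
- jar: Glass storage jar with a steel cap, radius 40 mm, 125 mm high, loose; origin under its centre. Leave it alone.
- mill: Dark wooden pepper mill, radius 29 mm, 178 mm high, loose; origin under its centre. Leave it alone.
- teaspoon: Steel coffee-measuring spoon with a round handle, lying on the counter in front of the scale, 150 mm long and up to 20 mm high, loose; origin under its middle. Leave it alone.

How it is judged (in metres and radians):
On the way, in this order (a step that is already met when the one before it is completed fails the run):
1. the power rocker is over to on (value of joint power_rocker above 0.33 rad), for 0.1 s.
2. the unit rocker is over to millilitres, the power still on (value of joint each of power_rocker, unit_rocker above 0.33 rad), for 0.1 s.
3. the tare key is pressed down at least 3.5 mm of its 5 mm, with power on and unit set (all of step 2 and value of joint tare_key above 0.0035 m), for 0.1 s.
At the end, for the whole second after the job is handed in: Power rocker at on and unit rocker at millilitres (each above 0.33 of 0.42 rad); tare and square keys up (within 1 mm); jug upright and at rest on the pan within 15 mm of its start; tin, saucer, ramekin, jar, mill and spoon upright, within 20 mm of theirs (all of step 2 and value of joint each of tare_key, light_key, hold_key below 0.001 m and contact force between jug and pan above 0.3 N and linear speed of jug below 0.02 m/s and distance of jug from where it was at the start of the episode below 0.015 m and distance of each of tin, saucer, ramekin, jar, mill, teaspoon from where it was at the start of the episode below 0.02 m and angle between each of jug, tin, saucer, ramekin, jar, mill's own z axis and vertical below 0.15 rad); the robot touches nothing.
It fails at once if the unit rocker is tipped over before the power is on (value of joint unit_rocker above 0.21 rad and value of joint power_rocker below 0.21 rad).
It fails at once if the tare key is pressed (over 2.5 mm) before the power is on and the unit is set (value of joint tare_key above 0.0025 m and value of joint any of power_rocker, unit_rocker below 0.21 rad).
It fails at once if one of the small square keys is pressed (over 2.5 mm) (value of joint any of light_key, hold_key above 0.0025 m).
It fails at once if the robot leans on the weighing pan or pushes the jug (over 1.5 N) (contact force between any of the fingers, the arm and pan above 1.5 N or contact force between any of the fingers, the arm and jug above 1.5 N).
It fails at once if the jug (over 15 mm) or another loose thing (over 20 mm) is lifted, carried or shoved (distance of jug from where it was at the start of the episode above 0.015 m or distance of any of tin, saucer, ramekin, jar, mill, teaspoon from where it was at the start of the episode above 0.02 m).
It also fails if it takes over 50 s, if anything falls off the work surface, if the arm or the gripper's body presses on something with over 40 N, if the wrist force passes 120 N, or if a joint passes its speed limit or range.

### The arm

A 6-joint arm with a two-finger parallel gripper is mounted at the origin on the work surface. World frame = base frame: x ahead of the robot, y to its left, z up, the work surface at z = 0. Lengths are in m, angles in degrees, forces in N, time in s.
With the tool pointing down it reaches from about 0.325 to 0.775 m from the base axis. Payload 5.5 kg.
Tool frame: the origin (TCP) lies at the centre of the arm's flange, where the gripper is bolted on; the fingertips stand 182 mm ahead of it and the grasp point (between the pads) lies 163 mm ahead of it; z points along the fingers, y is the line along which they close (so a half turn about z gives the same grasp; the last joint's range is limited). The gripper opens to 88 mm and grips with 3 to 60 N. Pads are 20 mm wide; open, the fingers measure 115 mm over their backs; the gripper's body (75 mm by 178 mm) begins 61 mm behind the grasp point.
Start: joints at [71.064, 5.22, 70.514, -0, 104.267, -3.249], TCP at [0.162, 0.578, 0.405] pointing down, gripper open.
Joint ranges: [-164.24, 164.24], [-49.07, 125.15], [9.68, 141.18], [-86.29, 266.29], [3.28, 154.24], [-151.56, 151.56]. Speed limits (degrees/s): [147.25, 147.25, 172.46, 180, 180, 180].

### API

Orientations are given as [roll, pitch, yaw] about the fixed x, y, z axes, in that order (R = Rz(yaw) Ry(pitch) Rx(roll)).
In Python, from station import r gives the robot as it stands. The module is installed in compiled form; this text tells all that it offers. Calls block until the motion is done:
- r.reach(position, orientation): joint-space move of the TCP to a pose.
- r.servo_line(position, rotation=None, speed=0.15): straight line of the TCP; rotation=None keeps the orientation; speed is the mean speed in m/s.
- r.move_joints(angles): joint-space move.
- r.let_go() and r.grab(squeeze=None): open the fingers fully, or close them until they stop; squeeze is the grip in N (None keeps the last).
- r.wait(seconds).
- r.inverse_kinematics(position, orientation): joint angles nearest the present ones, or None.
- r.sense(): the state.
- r.snapshot(name): name is "scene" or "side" or "wrist"; returns a dict with "frame" (400x640x3 uint8, red, green, blue), "fx", "fy", "cx", "cy" (pixels), "R" (3x3) and "t" (3): a world point X has camera coordinates R X + t. Camera axes: x right, y down, z forward; pixel columns grow to the right and rows downward; lengths in m; the calibration is good to about 2 mm. A picture is of the moment at which its call begins. There is no depth.
A pose or a line that the arm cannot do raises r.IKError and nothing moves.
- r.hand_in(): hands the job in; it is judged then, once.
The state is a dict: "clock": time; "joints": joint angles; "joint_vel": joint speeds; "joint_torque": joint torques, N m; "tcp_pos": TCP position; "orientation": TCP orientation; "contact_force": force on the tool from outside, world axes, zero at the start; "torque": the same for the moment, N m; "opening": finger opening in m; "gripper_force": force on a finger pad.
Only numpy, scipy, OpenCV 4.12 (cv2) and the standard library are available. Lean on these libraries where they do the work, as an engineer would, in place of code of your own. Each camera call takes 0.05 s, during which the arm holds its last target. There are 200 camera calls.

## Working session

There is one attempt and no reset: what is moved stays moved. The work goes in short steps, each a Python script; the robot and the scene stay as the last script left them, time stands still between calls to the robot, and variables do not carry over. Pictures are saved under pics/ and viewed, at most 10 in all, crops included, and the job is handed in when it is done.

```bash
mkdir -p pics; cat > h.py <<'E'
import numpy as np, cv2
from station import r
def snap(n,f):
    s=r.snapshot(n); cv2.imwrite('pics/'+f,cv2.cvtColor(s['frame'],cv2.COLOR_RGB2BGR)); return s
def pix(s,X):
    c=np.array(s['R'])@np.array(X)+np.array(s['t']); return s['fx']*c[0]/c[2]+s['cx'], s['fy']*c[1]/c[2]+s['cy']
def ray(s,u,v,z):
    R=np.array(s['R']);t=np.array(s['t']);o=-R.T@t;d=R.T@np.array([(u-s['cx'])/s['fx'],(v-s['cy'])/s['fy'],1]);return o+d*(z-o[2])/d[2]
E
python3 - <<'E'
from h import *
import pickle
d={n:snap(n,n+'0.png') for n in('scene','side')}
pickle.dump(d,open('s0.pkl','wb'))
for n in d: print(n,-np.array(d[n]['R']).T@np.array(d[n]['t']),d[n]['fx'])
print(r.sense())
E
```

```text
scene [1.05210345 0.79746395 0.64512741] 509.0420590412349
side [0.51017456 0.72961027 0.57667875] 393.991186460509
{'clock': 0.1, 'joints': array([ 7.10635908e+01,  5.25844333e+00,  7.05740665e+01,  1.19393362e-03,
        1.04267155e+02, -3.24927985e+00]), 'joint_vel': array([ 0.11333372,  0.0211196 , -0.11328167,  0.00687179,  0.05016336,
        0.01586325]), 'joint_torque': array([ 2.91985278e-03, -4.47861850e+01, -4.07567489e+01,  7.00185914e-02,
        2.85415835e-02, -9.85943393e-05]), 'tcp_pos': array([0.16225174, 0.57769869, 0.40363236]), 'orientation': array([-1.79900561e+02, -6.80476395e-03,  1.64313158e+02]), 'contact_force': array([ 1.23931251,  0.78785966, -0.08948571]), 'torque': array([ 0.04608582,  0.01779957, -0.01212181]), 'gripper_force': 0.0, 'opening': 0.0877955658805771}
```

View pics/scene0.png

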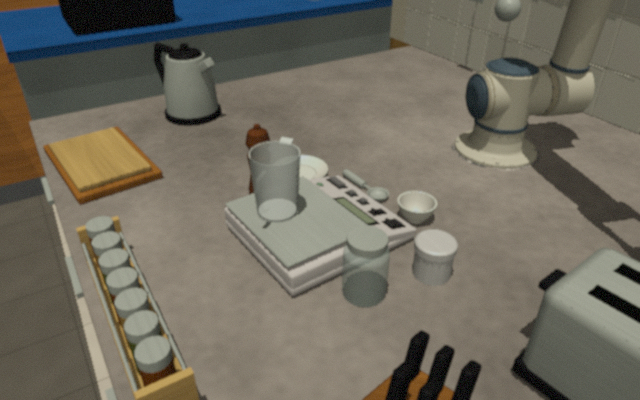

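View pics/side0.png

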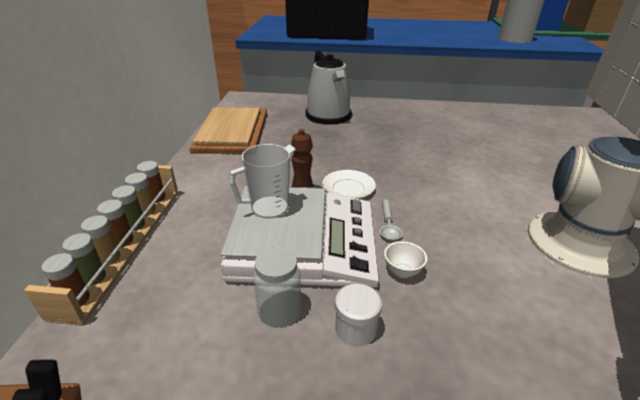

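The scene view shows the scale at about (320,220), and the side view shows it at about (300,235). In the side view the control row runs from the power rocker (358,265) to the tare key (356,206). The ramekin, spoon, saucer, tin and jar stand around it. Next I'll zoom in on the console.

```bash
python3 - <<'E'
from h import *
a=cv2.imread('pics/side0.png')[180:290,215:395]; b=cv2.imread('pics/scene0.png')[165:295,215:425]
cv2.imwrite('pics/c1.png',cv2.resize(a,None,fx=4.4,fy=4.4,interpolation=cv2.INTER_CUBIC))
import pickle
d=pickle.load(open('s0.pkl','rb'));s=d['side']
for n,u,v,z in [('pow',358,265,.045),('unit',358,247,.045),('lt',357,232,.045),('hold',357,221,.045),('tare',356,206,.045)]: print(n,ray(s,u,v,z))
E
```

```text
pow [0.48982086 0.17850958 0.045     ]
unit [0.49125749 0.12693643 0.045     ]
lt [0.49468372 0.07962488 0.045     ]
hold [0.49581771 0.04170945 0.045     ]
tare [ 0.49980019 -0.01446203  0.045     ]
```

View pics/c1.png

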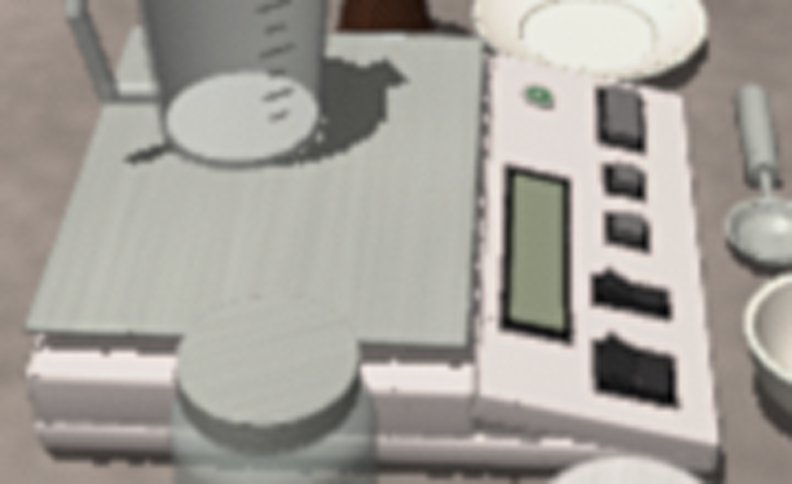

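The crop shows, top to bottom, the tare key, hold key, light key, unit rocker and power rocker. Both rockers have their near half flat and their far (left) end raised. The measured row is 193 mm long against the expected 190 mm. Next I'll get centroids in both views, the scale pose and the positions of the tall neighbours.

```bash
cat >> h.py <<'E'
SL=.234; YS=[.100,.050,.003,-.036,-.090]
def local(y,up,proud):   # scale frame: up = along slope from row, proud = normal
    return np.array([-.1125+up*np.cos(SL)-proud*np.sin(SL), y, .030+.0375*np.tan(SL)+up*np.sin(SL)+proud*np.cos(SL)])
def fit(P,Q):  # planar rigid: Q = Rz P + t
    p=P[:,:2]-P[:,:2].mean(0);q=Q[:,:2]-Q[:,:2].mean(0)
    a=np.arctan2((p[:,0]*q[:,1]-p[:,1]*q[:,0]).sum(),(p*q).sum()); c,s=np.cos(a),np.sin(a); M=np.array([[c,-s],[s,c]])
    t=Q[:,:2].mean(0)-M@P[:,:2].mean(0); return a,t,np.abs(P[:,:2]@M.T+t-Q[:,:2]).max(0)
def blobs(s,box,thr):
    u0,v0,u1,v1=box; g=cv2.cvtColor(s['frame'],cv2.COLOR_RGB2GRAY)[v0:v1,u0:u1]
    g=cv2.resize(g,None,fx=4,fy=4,interpolation=cv2.INTER_CUBIC)
    n,l,st,c=cv2.connectedComponentsWithStats((g<thr).astype('u1'.replace('u1','uint8')))
    return [(round((c[i][0]+.5)/4-.5+u0,1),round((c[i][1]+.5)/4-.5+v0,1),st[i][4]/16) for i in range(1,n) if st[i][4]>250]
E
python3 - <<'E'
from h import *
import pickle
d=pickle.load(open('s0.pkl','rb'))
for n,box in(('side',(347,196,372,276)),('scene',(325,168,418,245))):
    s=d[n]
    for thr in (105,): 
        B=blobs(s,box,thr); print(n,thr,B)
    B=[b for b in B if b[2]>18]
    if n=='scene': B=[b for b in B]
    if len(B)==5:
        B=sorted(B,key=lambda b:-b[1])
        Q=np.array([ray(s,b[0],b[1],.043) for b in B]); P=np.array([local(y,0,4) if 0 else local(y,0,.004) for y in YS])
        a,t,e=fit(P,Q); print(np.degrees(a),t,e)
s=d['side']
for n,u,v,z in[('jarcap',278,264,.125),('tin',358,302,.077),('ram',405,257,.045),('mill',302,133,.178),('jugrim',267,159,.202),('bowl of spoon',391,233,.01),('spoonend',386,202,.01),('saucer',350,184,.02)]: print(n,ray(s,u,v,z).round(3))
E
```

```text
side 105 [(np.float64(366.6), np.float64(197.7), np.float64(35.3125)), (np.float64(355.3), np.float64(208.2), np.float64(77.6875)), (np.float64(356.3), np.float64(221.3), np.float64(47.6875)), (np.float64(357.0), np.float64(232.8), np.float64(51.4375)), (np.float64(357.6), np.float64(246.8), np.float64(118.3125)), (np.float64(358.6), np.float64(264.3), np.float64(217.875))]
scene 105 [(np.float64(354.1), np.float64(182.4), np.float64(77.1875)), (np.float64(336.4), np.float64(182.8), np.float64(97.625)), (np.float64(351.2), np.float64(193.3), np.float64(40.375)), (np.float64(382.5), np.float64(200.1), np.float64(42.3125)), (np.float64(338.5), np.float64(198.4), np.float64(16.375)), (np.float64(362.6), np.float64(201.4), np.float64(42.25)), (np.float64(407.8), np.float64(216.8), np.float64(213.3125)), (np.float64(376.5), np.float64(211.6), np.float64(77.875)), (np.float64(393.0), np.float64(223.3), np.float64(136.3125)), (np.float64(372.2), np.float64(222.7), np.float64(34.0625)), (np.float64(406.4), np.float64(241.2), np.float64(63.375)), (np.float64(344.9), np.float64(243.2), np.float64(21.1875))]
jarcap [0.622 0.275 0.125]
tin [0.489 0.297 0.077]
ram [0.399 0.145 0.045]
mill [ 0.637 -0.105  0.178]
jugrim [0.68  0.069 0.202]
bowl of spoon [0.418 0.031 0.01 ]
spoonend [ 0.425 -0.09   0.01 ]
saucer [ 0.518 -0.146  0.02 ]
```

```bash
cat >> h.py <<'E'
from scipy.spatial.transform import Rotation as Ro
def pose(sc,y,up,proud,sgn=1):  # TCP pose with fingertip centre at that console point, tool square to console
    a,t=sc; M=Ro.from_euler('z',a).as_matrix()
    z=M@np.array([np.sin(SL),0,-np.cos(SL)]); yy=sgn*M[:,1]; R=np.c_[np.cross(yy,z),yy,z]
    X=M@local(y,up,proud)+np.r_[t,0]
    return X-.182*z, Ro.from_matrix(R).as_euler('xyz',degrees=True)
E
python3 - <<'E'
from h import *
import pickle
d=pickle.load(open('s0.pkl','rb')); P=np.array([local(y,0,.004) for y in YS])
px={'side':[(358.6,264.3),(357.6,246.8),(357,232.8),(356.3,221.3),(355.3,208.2)],'scene':[(393,223.3),(376.5,211.6),(362.6,201.4),(351.2,193.3),(336.4,182.8)]}
F=[]
for n in px:
    Q=np.array([ray(d[n],*p,.043) for p in px[n]]); a,t,e=fit(P,Q); F.append(np.r_[a,t]); print(n,np.degrees(a),t,e)
F=np.mean(F,0); sc=(F[0],F[1:]); pickle.dump(sc,open('sc.pkl','wb'))
for sgn in(1,-1):
    for y in(.1,-.09):
        print(sgn,y,r.inverse_kinematics(*pose(sc,y,.0,.004,sgn)),r.inverse_kinematics(*pose(sc,y,0,.13,sgn)))
E
```

```text
side 3.8378719285570773 [0.60824452 0.08428186] [0.00032479 0.00472452]
scene 3.5714946698808614 [0.61069638 0.0803396 ] [0.00031599 0.00063094]
1 0.1 [ 18.11132778 -17.20257207 110.66766395  -3.44830981  73.56295427
 -74.99344901] [ 19.11860413 -24.24313763 103.56350182  -3.53606309  87.74244936
 -74.84747986]
1 -0.09 [  -7.3509679   -20.92379617  113.5694395     2.64853318   74.20326567
 -101.4829532 ] [  -8.17093379  -28.06027636  106.27461956    2.73572063   88.65689103
 -101.62496994]
-1 0.1 [ 18.11132778 -17.20257207 110.66766395  -3.44830981  73.56295427
 105.00655099] [ 19.11860413 -24.24313763 103.56350182  -3.53606309  87.74244936
 105.15252014]
-1 -0.09 [ -7.3509679  -20.92379617 113.5694395    2.64853318  74.20326567
  78.5170468 ] [ -8.17093379 -28.06027636 106.27461956   2.73572063  88.65689103
  78.37503006]
```

```bash
python3 - <<'E'
from h import *
import pickle
sc=pickle.load(open('sc.pkl','rb'))
r.grab(5)
r.reach(*pose(sc,.03,0,.17))
r.wait(.3)
s=snap('wrist','w1.png'); pickle.dump(s,open('w1.pkl','wb'))
print(-np.array(s['R']).T@np.array(s['t']), r.sense()['tcp_pos'],pose(sc,.03,0,.17)[0],r.sense()['contact_force'],r.sense()['clock'],r.sense()['opening'])
for y in YS: print(y, np.round(pix(s,Ro.from_euler('z',sc[0]).as_matrix()@local(y,0,.004)+np.r_[sc[1],0]),1))
E
```

```text
[0.34173453 0.09531153 0.34338068] [0.41384506 0.0999641  0.38133678] [0.41381931 0.0997053  0.38134559] [ 0.34131477 -0.11569252  0.61629269] 3.8 0.0008141294836430067
0.1 [378.6 184.5]
0.05 [336.6 184.5]
0.003 [297.2 184.5]
-0.036 [264.4 184.5]
-0.09 [219.1 184.6]
```

View pics/w1.png

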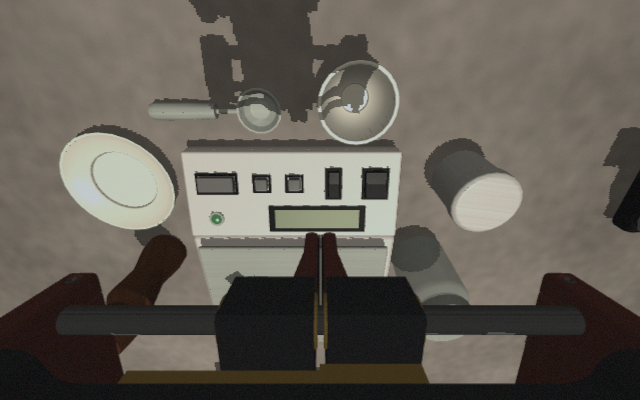

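The wrist view shows the row clearly: tare (216,183), hold (261,183), light (294,183), unit (333,183) and power (375,183). That is about 3 px to the left of my prediction. I'll refine the pose from this view and then press power with force feedback.

```bash
cat >> h.py <<'E'
def press(sc,y,up,start,low,fstop):
    z=Ro.from_euler('xyz',pose(sc,y,up,0)[1],degrees=True).as_matrix()[:,2]
    r.servo_line(pose(sc,y,up,start)[0],pose(sc,y,up,start)[1],speed=.08); r.wait(.3)
    f0=np.array(r.sense()['contact_force']); log=[]
    h=start
    while h>low:
        h-=.0007; r.servo_line(pose(sc,y,up,h)[0],speed=.02)
        s=r.sense(); f=-(np.array(s['contact_force'])-f0)@z
        act=h+ (pose(sc,y,up,h)[0]-s['tcp_pos'])@z
        log.append((round(h*1e3,1),round(act*1e3,1),round(f,1)))
        if f>fstop: break
    r.wait(.3); s=r.sense(); f=-(np.array(s['contact_force'])-f0)@z
    print(log,'held',round(f,1),s['clock']); return h
E
python3 - <<'E'
from h import *
import pickle
sc=pickle.load(open('sc.pkl','rb')); s=pickle.load(open('w1.pkl','rb'))
B=[b for b in blobs(s,(190,160,395,204),95) if b[2]>100]; B=sorted(B,key=lambda b:-b[0]); print([tuple(map(float,b)) for b in B])
if len(B)==5:
    Q=np.array([ray(s,b[0],b[1],.043) for b in B]); a,t,e=fit(np.array([local(y,0,.004) for y in YS]),Q); print(np.degrees(a),t,e)
    if e.max()<.003:
        sc=(a,t); pickle.dump(sc,open('sc.pkl','wb'))
        r.servo_line(*pose(sc,.1,.014,.06))
        press(sc,.1,.014,.016,.0040,9)
        r.servo_line(pose(sc,.1,.014,.06)[0]); r.servo_line(pose(sc,.05,0,.13)[0]); r.wait(.2)
        q=snap('wrist','w2.png'); print(r.sense()['clock'])
        cv2.imwrite('pics/w2c.png',cv2.resize(cv2.imread('pics/w2.png')[100:300,160:480],None,fx=2.5,fy=2.5))
E
```

```text
[(374.8, 183.0, 829.5), (333.0, 182.9, 515.4375), (293.5, 182.3, 209.5625), (261.4, 182.2, 224.5), (217.9, 181.9, 482.75)]
3.1857102119873137 [0.60688531 0.07765779] [0.00026686 0.00278444]
[(15.3, np.float64(15.3), np.float64(0.9)), (14.6, np.float64(14.5), np.float64(-0.0)), (13.9, np.float64(13.8), np.float64(0.4)), (13.2, np.float64(13.1), np.float64(-1.5)), (12.5, np.float64(12.5), np.float64(-0.5)), (11.8, np.float64(12.0), np.float64(0.6)), (11.1, np.float64(11.4), np.float64(1.7)), (10.4, np.float64(10.9), np.float64(3.3)), (9.7, np.float64(10.3), np.float64(4.3)), (9.0, np.float64(9.5), np.float64(3.7)), (8.3, np.float64(8.5), np.float64(3.7)), (7.6, np.float64(7.4), np.float64(3.6)), (6.9, np.float64(6.6), np.float64(2.2)), (6.2, np.float64(6.0), np.float64(2.5)), (5.5, np.float64(5.8), np.float64(4.8)), (4.8, np.float64(5.7), np.float64(10.3))] held 8.8 10.1083
11.6083
```

View pics/w2c.png

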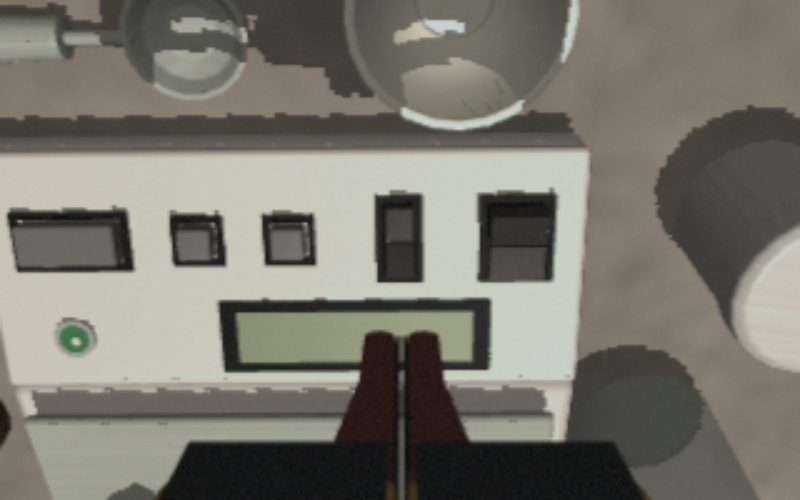

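In the crop the power rocker (515,237) now has the opposite shading to the unit rocker (399,237). The force log also shows its hard stop at 5.7 mm proud, close to the 5.5 mm expected. Next is the unit rocker, then tare.

```bash
python3 - <<'E'
from h import *
import pickle
sc=pickle.load(open('sc.pkl','rb'))
r.servo_line(*pose(sc,.05,.014,.06))
press(sc,.05,.014,.016,.0040,9)
r.servo_line(pose(sc,.05,.014,.06)[0]); r.servo_line(pose(sc,.05,0,.13)[0]); r.wait(.2)
q=snap('wrist','w3.png'); print(r.sense()['clock'])
cv2.imwrite('pics/w3c.png',cv2.resize(cv2.imread('pics/w3.png')[100:300,160:480],None,fx=2.5,fy=2.5))
E
```

```text
[(15.3, np.float64(15.3), np.float64(-1.1)), (14.6, np.float64(14.5), np.float64(-0.5)), (13.9, np.float64(13.9), np.float64(-1.4)), (13.2, np.float64(13.1), np.float64(-0.9)), (12.5, np.float64(12.4), np.float64(-0.7)), (11.8, np.float64(11.9), np.float64(-1.1)), (11.1, np.float64(11.4), np.float64(1.0)), (10.4, np.float64(10.8), np.float64(2.7)), (9.7, np.float64(10.2), np.float64(3.7)), (9.0, np.float64(9.6), np.float64(4.1)), (8.3, np.float64(8.6), np.float64(3.1)), (7.6, np.float64(7.4), np.float64(3.0)), (6.9, np.float64(6.6), np.float64(1.0)), (6.2, np.float64(6.0), np.float64(1.9)), (5.5, np.float64(5.7), np.float64(4.0)), (4.8, np.float64(5.6), np.float64(7.9)), (4.1, np.float64(5.5), np.float64(12.3))] held 13.8 17.7833
19.1833
```

View pics/w3c.png

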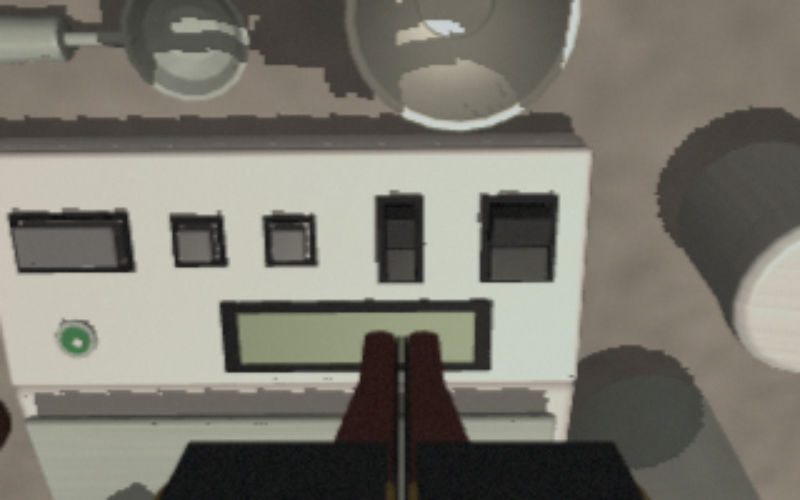

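Both rockers, unit (399,238) and power (516,238), now show the same "over" shading. Now the tare key.

```bash
python3 - <<'E'
from h import *
import pickle
sc=pickle.load(open('sc.pkl','rb'))
r.servo_line(*pose(sc,-.09,0,.06))
press(sc,-.09,0,.012,.002,9)
r.servo_line(pose(sc,-.09,0,.06)[0]); r.servo_line(pose(sc,.02,0,.15)[0]); r.wait(.3)
q=snap('wrist','w4.png'); print(r.sense()['clock'])
a=cv2.imread('pics/w4.png')[90:390,100:500]; b=cv2.imread('pics/side0.png')[130:330,220:440]
snap('side','side1.png'); c=cv2.imread('pics/side1.png')[130:330,220:440]
cv2.imwrite('pics/fin.png',np.vstack([cv2.resize(a,(440,300)),cv2.resize(np.hstack([b,c]),(440,200))]))
E
```

```text
[(11.3, np.float64(11.3), np.float64(-0.2)), (10.6, np.float64(10.5), np.float64(-0.9)), (9.9, np.float64(9.9), np.float64(-0.6)), (9.2, np.float64(9.1), np.float64(-0.6)), (8.5, np.float64(8.6), np.float64(0.8)), (7.8, np.float64(7.9), np.float64(1.2)), (7.1, np.float64(7.2), np.float64(1.7)), (6.4, np.float64(6.5), np.float64(2.3)), (5.7, np.float64(5.8), np.float64(2.9)), (5.0, np.float64(5.1), np.float64(2.5)), (4.3, np.float64(4.3), np.float64(2.7)), (3.6, np.float64(3.9), np.float64(5.4)), (2.9, np.float64(3.8), np.float64(10.3))] held 9.8 24.975
26.9583
```

View pics/fin.png

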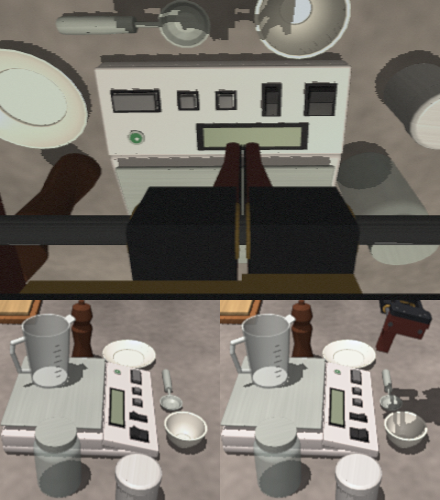

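The tare key bottomed out at 3.8 mm proud and is back up at (135,100). Both rockers are over, at (271,99) and (320,99). The before and after side views show nothing moved, and the gripper is clear.

```bash
python3 -c "
from station import r
print(r.hand_in())"
```

```text
the job is handed in; nothing more can be done
None
```

The job is handed in (no verdict was returned): power is on, the unit rocker is at millilitres, and the tare key was pressed to its stop and sprang back; the final pictures showed nothing else moved.

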